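Drop the bench screen's hatch with the hook pole

ROBOT

A 6-joint arm with a two-finger parallel gripper is mounted at the origin on the work surface. World frame = base frame: x ahead of the robot, y to its left, z up, the work surface at z = 0. Lengths are in m, angles in rad, forces in N, time in s.
With the tool pointing down it reaches from about 0.225 to 0.875 m from the base axis. Payload 3.4 kg.
Tool frame: the origin (TCP) lies at the very end of the fingers, on their centre line; the grasp point (between the pads) lies 19 mm behind it; z points along the fingers, y is the line along which they close (so a half turn about z gives the same grasp; the last joint's range is limited). The gripper opens to 85 mm and grips with 20 to 120 N. Pads are 22 mm wide; open, the fingers measure 114 mm over their backs; the gripper's body (76 mm by 85 mm) begins 54 mm behind the grasp point. The pads swing forward as they close: fully open they stand 13 mm farther back than shut.
Start: joints at [-1.402, 0.276, 1.505, -0, 1.361, -0.121], TCP at [0.164, -0.551, 0.206] pointing down, gripper open.
Joint ranges: [-2.89, 2.89], [-0.75, 2.08], [0.22, 2.7], [-1.18, 4.32], [0.11, 2.71], [-2.7, 2.7]. Speed limits (rad/s): [2.57, 2.57, 3.14, 3.14, 3.14, 3.14].

INTERFACE

Orientations are given as a unit quaternion [w, x, y, z].
In Python, from cell import * gives the robot as it stands. The module is installed in compiled form; this text tells all that it offers.
- The arm moves only by the shell command python3 -m handwheel 'ROWS'. ROWS is JSON, one flat list of numbers, 5 for each row, row after row: the shift along the tool's x, y, z each as a share of 400 mm, from -1 to 1, then the turn about the tool's z as a share of 45 degrees, from -1 to 1, then the opening, from -1 (shut) to 1 (fully open), so that 0 is half open. A call has 1 to 5 rows; each row is the pose to reach, as a shift and turn from the pose commanded when the call began, along the tool's axes at that moment; what a row does not reach only later rows make up. A row lasts 1/10 s, in which the tool goes at most 50 mm and 8.59 degrees, less where a joint would pass 70% of its speed; a pose out of reach is approached as far as the arm can. A call with a number of a shift or a turn outside -1 to 1 is refused whole. A call with a gripper value outside its range is refused whole. The fingers move at their own pace and stop on an object; the grip force is fixed at half the most. Time passes only in rows, so rows that repeat a pose let the fingers close. It gives the time, the measured TCP pose, the force, the opening and the grip force at its end, in the units of the state.
- get_obs(): the state, without advancing time (a new reading comes with each control period).
- read_camera(name): name is "scene" or "side" or "wrist"; returns (picture, depth): 420x560x3 uint8, red, green, blue; 420x560 float32, m along the optical axis (not along the pixel's ray), 0 where there is no reading.
- camera_info(name): a dict with "camera_matrix" (3x3 intrinsics, pixels), "R" (3x3) and "t" (3): a world point X has camera coordinates R X + t. Camera axes: x right, y down, z forward; pixel columns grow to the right and rows downward; lengths in m; the calibration is good to about 2 mm. The wrist camera is an equidistant fisheye: a pixel r from the principal point sees the ray r / f radians off the axis. A picture is of the moment at which its call begins: read the wrist's pose just before it. camera_info takes no time and is no camera call; for the wrist camera it gives the pose at the moment of the call.
- job_done(): hands the job in; it is judged then, once.
The state is a dict: "time_s": time; "qpos": joint angles; "dq": joint speeds; "tau": joint torques, N m; "tool_pos": TCP position; "orientation": TCP orientation; "wrist_force": force on the tool from outside, world axes, zero at the start; "wrist_torque": the same for the moment, N m; "grip_width": opening from 0.0 (shut) to 1.0 (fully open); "grasp_force": force on a finger pad.
Only numpy, scipy, OpenCV 4.12 (cv2) and the standard library are available. Lean on these libraries where they do the work, as an engineer would, in place of code of your own. Each camera call takes 0.05 s, during which the arm holds its last target. There are 200 camera calls.

TASK

Take the hook pole from its cradle, drop its hook into the ring on top of the screen's hatch and ease the hatch down until it is fully open on its stop; hold a firm pull of about 15 N there for a second to set its stay, but never over 25 N, which breaks the ring. Then unhook and lay the pole back in both notches of its cradle, the way round it was, leaving the hatch fully open. Move the hatch only with the pole: keep the hand off the screen, and leave the other bench things alone.

Things in the scene. Friction and masses are not known exactly. Their poses are not given: they have to be found in the camera images.
- pole_grip (a point): Centre of the hook pole's handle, where it is gripped; own x along the level pole towards the hook, z up. Handle: pale wooden square bar 90 mm long, 18 x 18 mm. A 10 mm steel rod runs through it along x, at -100 mm bent 30 mm down as a tail; at +86 mm it rises 22 mm to a short arch (x = 96 to 124 mm) from which the hook comes down. About 140 g.
- pole_tip (a point): Lowest point of the pole's hook, at x = +120, z = -22 mm from the handle centre (same axes). The hook is 8 mm thick steel, round-ended: from the arch at x = 124, z = +22 mm it goes 18 mm straight down and then 22 mm more, leaning 4 mm back towards the handle; so a ring in it pulls in line with the handle. 18 mm gap between hook and rising rod.
- cradle: Fixed cradle; origin on the bench under its middle, x along the resting pole towards the hook, z up. Base 170 x 70 x 8 mm; posts at x = -68 and +68 mm, 12 mm thick, each with a V notch open upwards, 28 mm wide at the mouth, rims 90 mm high. The rod rests in both notches, axis 75 mm above the bench, handle over the cradle's middle, hook beyond the +x post, its point down.
- screen: Fixed bench screen; origin on the bench below the hinge line, x through the screen away from the robot, y along it, z up. Aluminium posts 24 x 24 mm, 270 mm high, at y = -142 and +142 mm, a fixed lower panel up to 95 mm, and above it, between the posts, the hatch. A small measuring rig stands behind.
- hinge (a point): Middle of the hatch's hinge line, 110 mm above the screen's origin; the line runs along the screen's y. The hatch is a clear panel in an aluminium frame, 240 mm wide, 140 mm high from the hinge, 10 mm thick, with the ring on the middle of its top edge.
- hatch (a joint): Hatch angle in rad: 0 upright and shut, growing as its top comes down towards the robot (screen's -x). Hard stop at about 1.0 (57 degrees); fully open means on the stop, within 2 degrees. The hinge is stiff: the hatch stays where it is left and takes some 2 to 11 N at the ring, drawn along its arc (a level pull binds near the end); on the stop the force climbs steeply, and a pull of 12 to 20 N sets the stay.
- ring (a point): Steel ring on the hatch; origin at its centre, lying in its own x-y plane, own -x away from the hatch's edge, z its upper side: the hook goes in from above. 26 mm clear inside, 5 mm wire. Hatch shut: slopes up 29 degrees towards -x, centre 18.5 mm in front of and 148 mm above the hinge; it turns with the hatch (fully open: slopes down 29 degrees). Breaks above 25 N.
- cells_mid (a point): Bystander: black battery holder with two blue cells, 76 x 46 x 21 mm; this point 9 mm above its underside centre.
- dish: Bystander: open glass dish, 84 mm across, 16 mm high; origin under its centre.
- reagent: Bystander: amber bottle 60 mm across, 120 mm high; origin under its centre.
Mind the look-alikes: they are no part of the job. What is shaped like the cradle but green or turquoise is not meant.

How it is judged:
By the outcome, as a careful person would: the job done as asked, in the order asked, and still so for the second after the job is handed in, with the robot touching nothing.
It also fails if it takes over 62 s, if anything falls off the work surface, if the arm or the gripper's body presses on something with over 40 N, if the wrist force passes 120 N, or if a joint passes its speed limit or range.

## Working session

There is one attempt and no reset: what is moved stays moved. The work goes in short steps, Python scripts to look and compute and a shell command to move; the robot and the scene stay as the last step left them, time stands still between calls to the robot, and variables do not carry over. Pictures are saved under pics/ and viewed, at most 10 in all, crops included, and the job is handed in when it is done.

```bash
mkdir -p pics; cat > h.py <<'E'
import numpy as np, cv2
from cell import *
def snap(n):
    ci=camera_info(n); p,d=read_camera(n); return p,d,ci
def save(p,f): cv2.imwrite('pics/'+f,cv2.cvtColor(p,cv2.COLOR_RGB2BGR))
def pts(d,ci):
    K=np.array(ci["camera_matrix"]);R=np.array(ci["R"]);t=np.array(ci["t"])
    v,u=np.mgrid[:d.shape[0],:d.shape[1]]
    c=np.stack([(u-K[0,2])/K[0,0]*d,(v-K[1,2])/K[1,1]*d,d],-1)
    return (c-t)@R
E
python3 - <<'E'
from h import *
o=get_obs();print(o["time_s"],o["tool_pos"],o["orientation"],o["wrist_force"],o["grip_width"])
for n in("scene","side"):
    p,d,ci=snap(n);save(p,n+'0.png');np.savez(n+'0.npz',p=p,d=d,P=pts(d,ci),K=ci["camera_matrix"],R=ci["R"],t=ci["t"])
    print(n,-np.array(ci["R"]).T@np.array(ci["t"]),(d>0).mean())
E
```

```text
0.0 [ 0.16419678 -0.55044625  0.20464492] [-9.09162525e-04  9.89521324e-01  1.44383941e-01 -2.01408611e-05] [ 0.06548586 -0.19831163 -0.43818104] 0.9979440611179624
scene [1.09855099 0.37328594 1.07665235] 0.9957440476190477
side [0.38090583 0.80191578 0.88089701] 0.9959821428571428
```

View pics/scene0.png

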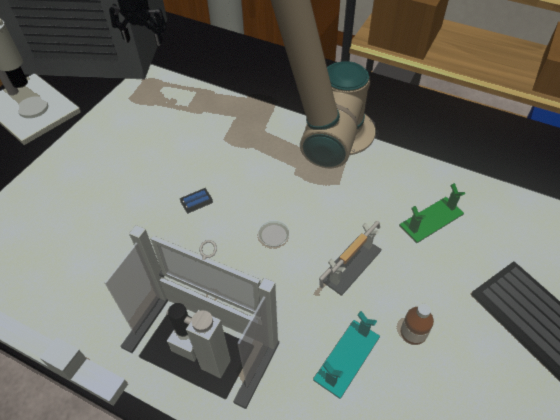

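View pics/side0.png

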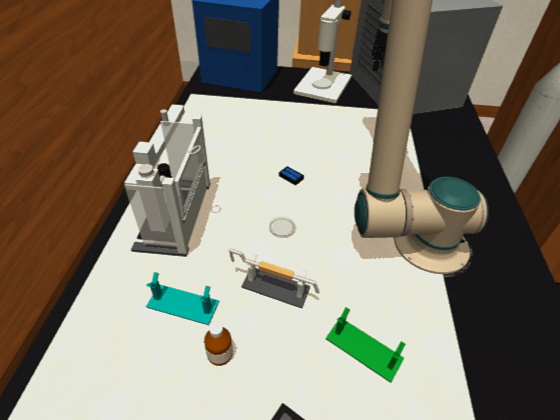

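The scene view shows the handle at about (352,250), the hook at (318,290), the grey cradle, the screen with posts at (140,235) and (270,290), and a ring at (208,249). The side view shows the handle at (276,270), the hook at (235,255) and the hatch ring at (195,150). There is also a second loop at (216,209), probably lying on the bench.

```bash
python3 - <<'E'
from h import *
for n in("scene","side"):
    z=np.load(n+'0.npz');p,P=z['p'],z['P'];np.set_printoptions(precision=4,suppress=True)
    hsv=cv2.cvtColor(p,cv2.COLOR_RGB2HSV)
    m=(hsv[...,0]>8)&(hsv[...,0]<24)&(hsv[...,1]>110)&(hsv[...,2]>120)&(P[...,2]>.05)&(P[...,2]<.12)&(P[...,0]>.2)&(P[...,0]<.9)
    c,l,s,ce=cv2.connectedComponentsWithStats(m.astype(np.uint8))
    for i in range(1,c):
        if s[i,4]>60:
            q=P[l==i];q0=np.median(q,0);top=q[q[:,2]>.075];w=np.linalg.svd(q[:,:2]-q[:,:2].mean(0),full_matrices=False)[2][0]
            t=(q[:,:2]-q[:,:2].mean(0))@w
            print(n,'handle',s[i],q.mean(0),q[:,2].max(),w,np.degrees(np.arctan2(w[1],w[0])),np.ptp(t), q[:,:2].mean(0)+w*(t.max()+t.min())/2)
    # tall things: screen posts
    m=(P[...,2]>.255)&(P[...,2]<.29)&(P[...,0]>.3)&(P[...,0]<1)&(np.abs(P[...,1])<.6)
    c,l,s,ce=cv2.connectedComponentsWithStats(m.astype(np.uint8))
    for i in range(1,c):
        if s[i,4]>15: q=P[l==i];print(n,'tall',s[i],q.mean(0),q.min(0),q.max(0))
    bl=[(208,249),(207,243),(318,290),(376,228)] if n=="scene" else [(195,150),(216,209),(235,255),(314,287)]
    for u,v in bl:
        q=P[v-7:v+8,u-7:u+8].reshape(-1,3);print(n,u,v,P[v,u],'zmax',q[q[:,2].argmax()])
z=np.load('scene0.npz');cv2.imwrite('pics/c1.png',cv2.resize(cv2.cvtColor(z['p'][190:330,110:400],cv2.COLOR_RGB2BGR),None,fx=2.75,fy=2.75,interpolation=2))
E
```

```text
scene handle [341 236  26  25 170] [0.4411 0.2142 0.0828] 0.08736025714991649 [ 0.9666 -0.2563] -14.8520149160729 0.08626071561501515 [0.4383 0.215 ]
scene tall [129 225  18  17 183] [ 0.7171 -0.1482  0.2656] [ 0.7021 -0.1628  0.2551] [ 0.7283 -0.1371  0.2719]
scene tall [199 240  18  16  79] [ 0.6776 -0.0092  0.2612] [ 0.6678 -0.0263  0.2552] [0.691  0.0079 0.2671]
scene tall [258 278  17  19 206] [0.7108 0.1343 0.2667] [0.696  0.1202 0.255 ] [0.7213 0.1453 0.2726]
scene 208 249 [ 0.5524 -0.1292 -0.0019] zmax [1.0986 0.3733 1.0767]
scene 207 243 [ 0.5389 -0.1403  0.0001] zmax [1.0986 0.3733 1.0767]
scene 318 290 [ 0.5364  0.1711 -0.0001] zmax [1.0986 0.3733 1.0767]
scene 376 228 [0.3026 0.232  0.0017] zmax [1.0986 0.3733 1.0767]
side handle [259 261  35  19 298] [0.4332 0.2175 0.0793] 0.08538633128042464 [-0.9713  0.238 ] 166.23365844386055 0.0876654969435266 [0.4342 0.2173]
side handle [204 335  24  16 260] [0.5349 0.4264 0.0853] 0.10614613467932617 [-0.9928 -0.1201] -173.1048526358535 0.04991212652380602 [0.5372 0.4267]
side tall [192 114  10   9  72] [ 0.7115 -0.1455  0.2639] [ 0.7011 -0.1617  0.2551] [ 0.7245 -0.135   0.2696]
side tall [191 145  10   9  32] [ 0.6741 -0.0059  0.2602] [ 0.6652 -0.0235  0.2551] [0.6875 0.0086 0.2664]
side tall [162 177  13  11 113] [0.7043 0.1374 0.2647] [0.6933 0.122  0.2555] [0.7177 0.1469 0.2706]
side 195 150 [ 0.6993 -0.0633  0.2126] zmax [ 0.6681 -0.0123  0.2664]
side 216 209 [ 0.6535 -0.0495 -0.002 ] zmax [0.3809 0.8019 0.8809]
side 235 255 [ 0.5583  0.1225 -0.0021] zmax [0.5537 0.1853 0.1017]
side 314 287 [0.3343 0.2447 0.066 ] zmax [0.3384 0.2418 0.0822]
```

View pics/c1.png

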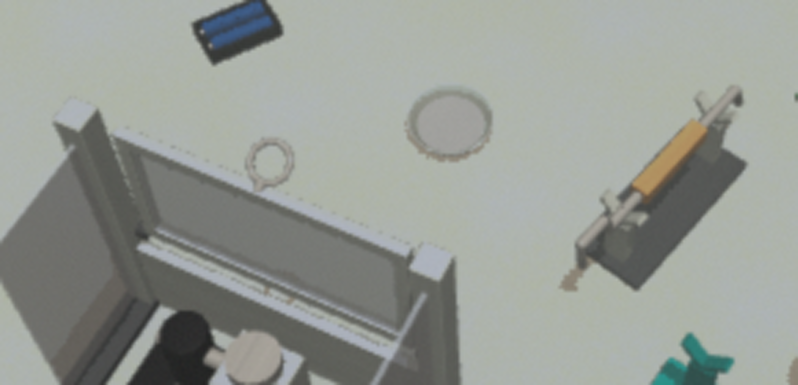

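```bash
cat > go.py <<'E'
# prints the shares from the measured pose to a target: x y z yaw(deg)
import sys
from h import *
from scipy.spatial.transform import Rotation as Ro
o=get_obs();q=o["orientation"];M=Ro.from_quat([q[1],q[2],q[3],q[0]]).as_matrix()
x,y,z,w=map(float,sys.argv[1:5]);d=np.array([x,y,z])-o["tool_pos"]
yaw=np.degrees(np.arctan2(M[1,0],M[0,0]))
print('t',round(o["time_s"],2),'pos',np.round(o["tool_pos"],4),'yaw',round(yaw,2),'F',np.round(o["wrist_force"],2),'T',np.round(o["wrist_torque"],2),'dist',np.round(np.linalg.norm(d),3))
print('shares',np.round(M.T@d/.4,4),'turn',round((yaw-w+180)%360-180,2)/45)
E
python3 go.py .456 .211 .17 -14.6
```

```text
t 0.1 pos [ 0.1642 -0.5505  0.2047] yaw 16.61 F [-0.31  0.25  0.87] T [ 0.07 -0.06 -0.03] dist 0.816
shares [ 1.2431 -1.6158  0.0897] turn 0.6935555555555556
```

```bash
python3 -m handwheel '[0.38,-0.49,0,0,1, 0.38,-0.49,0,0,1, 0.38,-0.49,0,0,1, 0.38,-0.49,0,0,1, 0.38,-0.49,0,0,1]' 
python3 -m handwheel '[0.38,-0.49,0,0,1, 0.38,-0.49,0,0,1, 0.38,-0.49,0,0,1, 0.38,-0.49,0,0,1, 0.38,-0.49,0,0,1]'
python3 -m handwheel '[0.38,-0.49,0,0.69,1, 0.38,-0.49,0,0.69,1, 0.38,-0.49,0,0.69,1, 0.38,-0.49,0,0.69,1, 0.38,-0.49,0,0.69,1]'
python3 go.py .456 .211 .17 -14.6
```

```text
time_s: 0.6
tool_pos: [0.2541, -0.3175, 0.2051]
orientation: [-0.0, 0.99, 0.144, 0.0]
wrist_force: [1.2, 0.8, 0.6]
grip_width: 1.002
grasp_force: 0.0
time_s: 1.1
tool_pos: [0.3436, -0.0864, 0.2055]
orientation: [0.0, 0.99, 0.144, 0.0]
wrist_force: [1.0, -0.3, -0.5]
grip_width: 0.998
grasp_force: 0.0
time_s: 1.6
tool_pos: [0.4183, 0.1032, 0.2054]
orientation: [0.001, 0.992, -0.128, 0.0]
wrist_force: [1.1, -1.0, -0.3]
grip_width: 1.002
grasp_force: 0.0
t 1.6 pos [0.4183 0.1032 0.2054] yaw -14.7 F [ 1.08 -0.96 -0.35] T [ 0.01 -0.04  0.04] dist 0.12
shares [ 0.0228 -0.2848  0.0882] turn -0.0022222222222222222
```

```bash
python3 -m handwheel '[0.023,-0.285,0.088,0,1, 0.023,-0.285,0.088,0,1, 0.023,-0.285,0.088,0,1, 0.023,-0.285,0.088,0,1]' >/dev/null
python3 - <<'E'
from h import *
p,d,ci=snap("wrist");save(p,'w1.png');np.savez('w1.npz',p=p,d=d,K=ci["camera_matrix"],R=ci["R"],t=ci["t"]);print(ci["camera_matrix"])
E
python3 go.py .456 .211 .056 -14.6
```

```text
[[325.1922621    0.         278.71947174]
 [  0.         325.1922621  217.72815082]
 [  0.           0.           1.        ]]
t 2.05 pos [0.455  0.2108 0.1692] yaw -14.3 F [0.26 0.35 0.49] T [ 0.02  0.02 -0.05] dist 0.113
shares [ 0.0028 -0.0016  0.2831] turn 0.006666666666666666
```

View pics/w1.png

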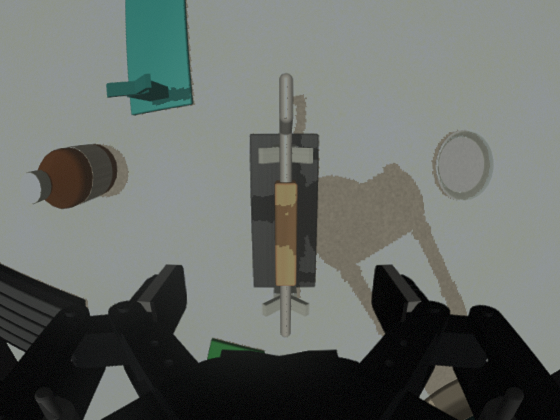

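The wrist view shows the pole nearly vertical at column 286. The handle runs from row 182 to 286, the hook end is at row 75, and the fingers straddle it.

```bash
cat >> h.py <<'E'
def wray(u,v,ci,z):
    K,R,t=[np.array(ci[k]) for k in('K','R','t')] if 'K' in ci else [np.array(ci[k]) for k in("camera_matrix","R","t")]
    a=np.array([u-K[0,2],v-K[1,2]]);r=np.hypot(*a);th=r/K[0,0]
    D=np.array([*(a/r*np.sin(th)),np.cos(th)])@R;C=-R.T@t
    return C+D*(z-C[2])/D[2]
E
python3 - <<'E'
from h import *
c=np.load('w1.npz')
for u,v,z in((286,182,.084),(286,286,.084),(286,234,.084),(286,75,.102),(286,335,.08)):print(wray(u,v,c,z))
o=get_obs();print(o["tool_pos"])
E
```

```text
[0.47931315 0.20003064 0.084     ]
[0.3914625  0.22171925 0.084     ]
[0.43771102 0.21035421 0.084     ]
[0.5577716  0.18069389 0.102     ]
[0.33745882 0.2347858  0.08      ]
[0.45504061 0.21079794 0.16924901]
```

```bash
python3 -m handwheel '[0.005,0.011,0.1,0,1, 0.005,0.011,0.2,0,1, 0.005,0.011,0.283,0,1, 0.005,0.011,0.283,0,1, 0.005,0.011,0.283,0,1]' >/dev/null
python3 -m handwheel '[0,0,0,0,-1, 0,0,0,0,-1, 0,0,0,0,-1, 0,0,0,0,-1, 0,0,0,0,-1]'
python3 go.py .456 .211 .056 -14.6
```

```text
time_s: 3.05
tool_pos: [0.4572, 0.2062, 0.0578]
orientation: [-0.001, 0.992, -0.126, 0.001]
wrist_force: [-0.4, 3.2, 8.5]
grip_width: 0.147
grasp_force: 6.5
t 3.05 pos [0.4572 0.2062 0.0578] yaw -14.47 F [-0.36  3.16  8.5 ] T [ 1.04 -0.07  0.02] dist 0.005
shares [-0.0059 -0.0108  0.0046] turn 0.002888888888888889
```

```bash
python3 -m handwheel '[0,0,0,0,-1, 0,0,0,0,-1]'
python3 - <<'E'
from h import *
p,d,ci=snap("wrist");save(p,'w2.png')
E
```

```text
time_s: 3.25
tool_pos: [0.4583, 0.207, 0.0597]
orientation: [-0.002, 0.992, -0.126, 0.002]
wrist_force: [-1.9, 2.9, 14.2]
grip_width: 0.01
grasp_force: 25.0
```

View pics/w2.png

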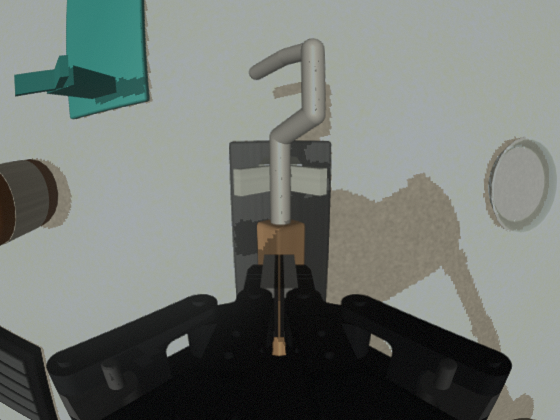

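The wrist view shows the pole rolled about its axis: the hook tip at (255,72) now points left. The fingers are shut above the handle, near (280,280). The grasp closed on the handle's top, so I'm opening, backing up and measuring.

```bash
python3 -m handwheel '[0,0,0,0,0, 0,0,0,0,1, 0,0,0,0,1, 0,0,0,0,1, 0,0,0,0,1]'
python3 - <<'E'
from h import *
np.set_printoptions(precision=4,suppress=True)
A=[]
for n in("side","scene"):
    p,d,ci=snap(n);P=pts(d,ci);np.savez(n+'1.npz',p=p,d=d,P=P)
    hsv=cv2.cvtColor(p,cv2.COLOR_RGB2HSV)
    m=(hsv[...,0]>8)&(hsv[...,0]<24)&(hsv[...,1]>110)&(hsv[...,2]>120)&(P[...,2]>.03)&(P[...,2]<.12)&(P[...,0]>.3)&(P[...,0]<.52)&(P[...,1]>.1)&(P[...,1]<.3)
    q=P[m];print(n,len(q),q.mean(0),q.min(0),q.max(0))
    c=(slice(200,340),slice(190,370)) if n=="side" else (slice(180,320),slice(270,450))
    A.append(cv2.resize(p[c],(400,311),interpolation=2))
p,d,ci=snap("wrist");np.savez('w3.npz',p=p,d=d,K=ci["camera_matrix"],R=ci["R"],t=ci["t"])
A.append(cv2.resize(p[0:420],(373,280)))
B=np.zeros((600,800,3),np.uint8);B[:311,:400]=A[0];B[:311,400:]=A[1];B[311:591,:373]=A[2];save(B,'m1.png')
E
python3 go.py .456 .211 .056 -14.6
```

```text
time_s: 3.8
tool_pos: [0.4562, 0.2053, 0.0567]
orientation: [0.0, 0.992, -0.126, -0.0]
wrist_force: [-0.1, -1.0, 0.7]
grip_width: 0.85
grasp_force: 0.0
side 221 [0.4231 0.2202 0.0795] [0.3893 0.1997 0.0675] [0.4556 0.2352 0.0864]
scene 40 [0.4681 0.2124 0.0792] [0.4325 0.2029 0.073 ] [0.4821 0.2247 0.0891]
t 3.95 pos [0.4564 0.2054 0.0569] yaw -14.45 F [ 0.26 -0.51 -0.08] T [0.07 0.07 0.05] dist 0.006
shares [-0.0046 -0.0134  0.0024] turn 0.003333333333333333
```

View pics/m1.png

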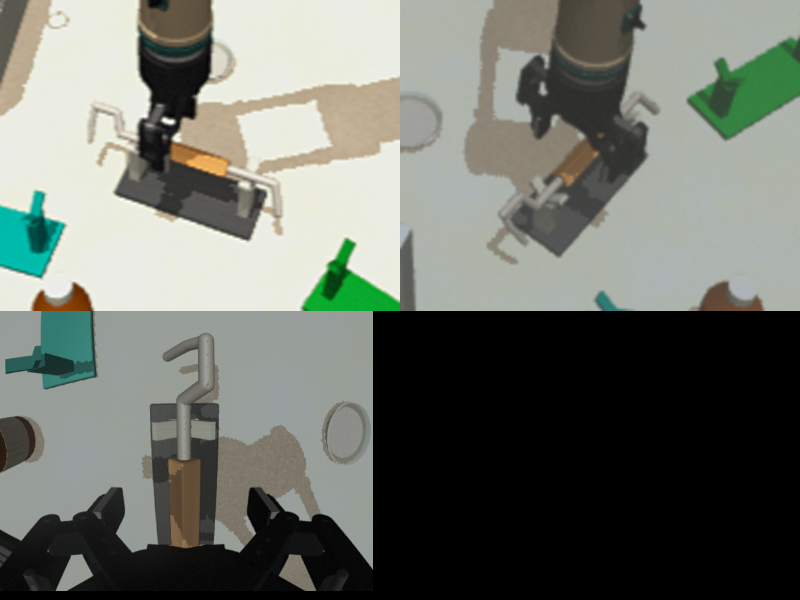

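The views show the pole still in its cradle but rolled about 50°, with the hook tip towards +y. The fingers are open around it. I'm now checking how far down the fingertips really reach.

```bash
python3 - <<'E'
from h import *
np.set_printoptions(precision=4,suppress=True)
def wp(c):
    K,R,t,d=c['K'],c['R'],c['t'],c['d'];v,u=np.mgrid[:420,:560]
    a=np.stack([u-K[0,2],v-K[1,2]],-1);r=np.hypot(a[...,0],a[...,1])+1e-9;th=r/K[0,0]
    return (np.concatenate([a/r[...,None]*np.tan(th)[...,None]*d[...,None],d[...,None]],-1)-t)@R
for f,tz in(('w1.npz',.1692),('w3.npz',.0569)):
    c=np.load(f);P=wp(c);d=c['d'];g=c['p'].max(-1)
    print(f,'tcpz',tz,'cam',-c['R'].T@c['t'])
    for s in(slice(100,230),slice(340,460)):
        Q=P[230:345,s].reshape(-1,3);D=d[230:345,s].ravel();G=g[230:345,s].ravel()
        k=(D>.05)&(D<.20)&(G<110)&(Q[:,2]>.03);Q=Q[k];print('finger n',len(Q),'minz pt',np.percentile(Q[:,2],[0,1,3,10]),np.median(Q[Q[:,2]<np.percentile(Q[:,2],3)],0))
    print('centre col',[ (v,P[v,286 if f=='w1.npz' else 277],d[v,277]) for v in(60,200,240,280)])
P=np.load('side1.npz')['P'];p=np.load('side1.npz')['p']
k=(p.max(-1)<60)&(P[...,2]>.035)&(P[...,0]>.38)&(P[...,0]<.52)&(P[...,1]>.1)&(P[...,1]<.32);Q=P[k];print('side dark minz',np.percentile(Q[:,2],[0,1,5,10]),Q[Q[:,2].argmin()])
E
```

```text
w1.npz tcpz 0.1692 cam [0.5191 0.1961 0.3368]
finger n 4784 minz pt [0.2061 0.2095 0.2127 0.219 ] [0.4666 0.2535 0.2105]
finger n 4839 minz pt [0.2071 0.2097 0.2124 0.2192] [0.4463 0.1702 0.2105]
centre col [(60, array([0.5901, 0.17  , 0.0004]), np.float32(0.30456457)), (200, array([0.4655, 0.2035, 0.0852]), np.float32(0.25779536)), (240, array([0.4326, 0.2116, 0.0838]), np.float32(0.2667828)), (280, array([0.3973, 0.2203, 0.0843]), np.float32(0.2763179))]
w3.npz tcpz 0.0569 cam [0.5197 0.1888 0.2252]
finger n 4794 minz pt [0.0952 0.0979 0.1007 0.1072] [0.4673 0.2462 0.0986]
finger n 4860 minz pt [0.0951 0.0978 0.1006 0.1072] [0.4476 0.1635 0.0986]
centre col [(60, array([0.5521, 0.1811, 0.0777]), np.float32(0.13382591)), (200, array([0.49  , 0.1971, 0.0796]), np.float32(0.14860296)), (240, array([0.4732, 0.2015, 0.0851]), np.float32(0.14787386)), (280, array([0.4542, 0.2064, 0.0864]), np.float32(0.15165573))]
side dark minz [0.0901 0.1019 0.1428 0.1647] [0.4598 0.25   0.0901]
```

```bash
python3 -m handwheel '[0,0,-0.12,0,1, 0.1,0.08,-0.15,0,-1, 0.222,0.13,-0.15,0,-1, 0.222,0.13,-0.15,0,-1, 0.222,0.13,-0.15,0,-1]' >/dev/null
python3 -m handwheel '[0,0,0,0,-1, 0,0,0,0,-1]' 
cat >> h.py <<'E'
def wp(c):
    K,R,t,d=c['K'],c['R'],c['t'],c['d'];v,u=np.mgrid[:420,:560]
    a=np.stack([u-K[0,2],v-K[1,2]],-1);r=np.hypot(a[...,0],a[...,1])+1e-9;th=r/K[0,0]
    return (np.concatenate([a/r[...,None]*np.tan(th)[...,None]*d[...,None],d[...,None]],-1)-t)@R
def wsnap(f):
    p,d,ci=snap("wrist");c=dict(p=p,d=d,K=np.array(ci["camera_matrix"]),R=np.array(ci["R"]),t=np.array(ci["t"]));np.savez(f,**c);return c,wp(c)
E
python3 - <<'E'
from h import *
np.set_printoptions(precision=4,suppress=True)
c,P=wsnap('w4.npz');save(c['p'],'w4.png')
g=c['p'].max(-1);k=(g<110)&(c['d']>.03)&(c['d']<.2);k[:200]=0;k[345:]=0;Q=P[k];o=get_obs();print('tcp',o["tool_pos"],'tips',np.percentile(Q[:,2],[0,1,3]),np.median(Q[Q[:,2]<np.percentile(Q[:,2],3)],0),Q[Q[:,2]<np.percentile(Q[:,2],20)].min(0),Q[Q[:,2]<np.percentile(Q[:,2],20)].max(0))
H=np.array([.4355,.2115]);u=np.array([.968,-.251]);n=np.array([.251,.968])
Q=P.reshape(-1,3);s=(Q[:,:2]-H)@u;l=(Q[:,:2]-H)@n
for a,b in((-110,-98),(-60,-50),(50,60),(84,96),(100,106),(106,112),(112,118),(118,124),(124,132)):
    k=(s>a/1e3)&(s<b/1e3)&(np.abs(l)<.035)&(Q[:,2]>.03)&(Q[:,2]<.11)&(g.ravel()>90)
    if k.sum()>5:
        j=Q[k][:,2];print(a,b,k.sum(),'l',l[k].min(),np.median(l[k]),l[k].max(),'z',j.min(),np.median(j),j.max(),'l at zmax',l[k][j.argmax()],'l at zmin',l[k][j.argmin()])
E
```

```text
time_s: 4.65
tool_pos: [0.528, 0.1336, 0.1166]
orientation: [0.0, 0.992, -0.125, -0.001]
wrist_force: [-0.3, 0.2, 0.7]
grip_width: 0.002
grasp_force: 0.0
tcp [0.5281 0.1337 0.1168] tips [0.0903 0.1479 0.1551] [0.5383 0.1352 0.1504] [0.5173 0.102  0.0903] [0.5579 0.1748 0.1884]
84 96 172 l -0.015199690263701254 -0.004402353496880401 0.0046295869247633785 z 0.07697915658917741 0.08851296560904783 0.09716927742454985 l at zmax -0.013443520213645309 l at zmin 0.0046295869247633785
100 106 92 l -0.016058489565395854 -0.012749996138222273 -0.008881183825384215 z 0.09397580255753106 0.09629078008262613 0.09833546089864097 l at zmax -0.014704913593983387 l at zmin -0.008903236195941302
106 112 100 l -0.016206905589784496 -0.012960587383198562 -0.009034511861244255 z 0.09359494259809996 0.09644825765343462 0.09787648962036088 l at zmax -0.013327111274784595 l at zmin -0.009034511861244255
112 118 119 l -0.01741784890589813 -0.013271094586512124 0.013883518772273248 z 0.06314672004230104 0.09607773092996685 0.09812146910285896 l at zmax -0.015333131043165586 l at zmin 0.013883518772273248
118 124 248 l -0.017827297242775535 -0.009634011257953969 0.01634364811163561 z 0.06170696648564418 0.09405961766255626 0.0981264287263108 l at zmax -0.01330871094789981 l at zmin 0.016247300106048055
124 132 231 l -0.017889397556879058 -0.008605901444500914 0.013220371135875333 z 0.06383998445208947 0.09117302468416891 0.0974365216829832 l at zmax -0.01273451861245876 l at zmin 0.013220371135875333
```

View pics/w4.png

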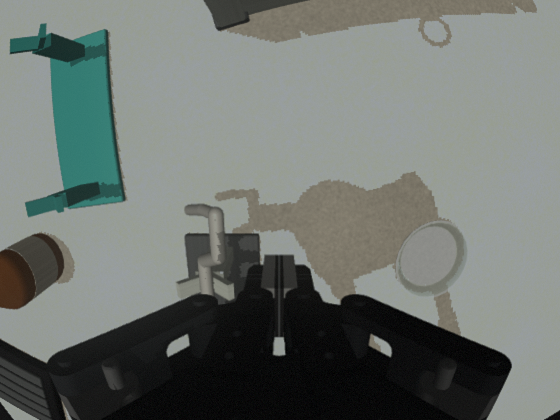

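The shut fingertips are at (262–298, 255–290), right of the hook and arch at (215,215). The arch measures 13.5 mm off-axis, about 37° of roll. The real tips sit roughly 29 mm higher than the reported TCP. I'll push the arch back upright with the shut fingers.

```bash
python3 -m handwheel '[0,0,0.1,0,-1, 0,0,0.156,0,-1, 0,-0.04,0.156,0,-1, 0,-0.05,0.156,0,-1, 0,-0.06,0.156,0,-1]'
python3 -m handwheel '[0,-0.010,0,0,-1, 0,-0.017,-0.004,0,-1, 0,-0.025,-0.008,0,-1, 0,-0.032,-0.01,0,-1, 0,-0.032,-0.01,0,-1]'
cat > roll.py <<'E'
from h import *
np.set_printoptions(precision=4,suppress=True)
c,P=wsnap('w5.npz');g=c['p'].max(-1)
H=np.array([.4355,.2115]);u=np.array([.968,-.251]);n=np.array([.251,.968])
Q=P.reshape(-1,3);s=(Q[:,:2]-H)@u;l=(Q[:,:2]-H)@n
for a,b in((-110,-98),(-40,-20),(20,40),(50,60),(100,112),(112,118),(118,124),(124,132)):
    k=(s>a/1e3)&(s<b/1e3)&(np.abs(l)<.035)&(Q[:,2]>.03)&(Q[:,2]<.115)&(g.ravel()>90)
    if k.sum()>5:
        j=Q[k][:,2];print(a,b,k.sum(),'l',l[k].min(),np.median(l[k]),l[k].max(),'z',j.min(),j.max(),'l at zmax',l[k][j.argmax()])
E
python3 roll.py; python3 go.py .456 .2055 .03 -14.6
```

```text
time_s: 5.2
tool_pos: [0.5366, 0.1575, 0.0561]
orientation: [-0.0, 0.992, -0.125, 0.001]
wrist_force: [0.7, 0.1, 0.9]
grip_width: -0.001
grasp_force: 0.3
time_s: 5.7
tool_pos: [0.5391, 0.1689, 0.0591]
orientation: [-0.0, 0.992, -0.126, 0.0]
wrist_force: [0.1, -0.5, -0.2]
grip_width: -0.001
grasp_force: 0.0
100 112 94 l 0.001273208253142739 0.003555680431606754 0.005332912144612216 z 0.10056638897762762 0.10308686117360927 l at zmax 0.003342535718874133
112 118 121 l 0.0010938394283313262 0.0032543004939746545 0.005903045622538258 z 0.09965883699913 0.10307942786205715 l at zmax 0.004009831719142921
118 124 228 l -0.021669480569873716 0.002602938884593502 0.0076556628982333815 z 0.05698745649983019 0.10377658888808389 l at zmax 0.0028256450805269843
124 132 230 l -0.0012965733456913714 0.003522416000852557 0.008185322405855603 z 0.059978903339891955 0.102669265763456 l at zmax 0.0014210764346905343
t 5.75 pos [0.5388 0.1687 0.0589] yaw -14.44 F [-0.4  -0.54  0.52] T [-0.   -0.08 -0.02] dist 0.095
shares [-0.2235 -0.0375  0.0721] turn 0.0035555555555555557
```

```bash
python3 -m handwheel '[0,0.03,0,0,-1, 0,0.03,-0.12,0,-1, -0.1,0,-0.12,0,1, -0.2235,-0.037,-0.12,0,1, -0.2235,-0.037,-0.12,0,1]' >/dev/null
python3 -m handwheel '[0,0,0,0,1, 0,0,0,0,1]' |head -2;python3 roll.py; python3 go.py .456 .2058 .03 -14.6
python3 - <<'E'
from h import *
c=np.load('w5.npz');save(c['p'],'w5.png')
E
```

```text
time_s: 6.45
tool_pos: [0.4568, 0.2045, 0.1069]
-40 -20 613 l -0.008187698222152243 0.00010645057954371417 0.008929793168700744 z 0.08116525492946478 0.08607874082610578 l at zmax -0.006592487382932983
20 40 858 l -0.007497769141846522 0.0006066758190734251 0.009246646219602766 z 0.08129216746903348 0.0860329370963859 l at zmax -0.004878147165657515
50 60 230 l -0.0036969930763820847 0.0005919828770751482 0.004972640999102852 z 0.07641258949090715 0.08140608626260665 l at zmax -0.00183046886260984
100 112 372 l -0.000698809261277909 0.003502504476726698 0.00795627723159505 z 0.09712926023446486 0.1032283521089232 l at zmax 0.002420917066601128
112 118 188 l -0.0037409522132418336 0.003509755490081098 0.008498006685175601 z 0.059043288071020605 0.10325014279322099 l at zmax 0.0039893596917181615
118 124 192 l -0.004406621829755691 0.003525014542760779 0.0085542761688383 z 0.05808713730979176 0.10312216006467373 l at zmax 0.0034804696414178237
124 132 112 l -0.0023421972337345953 0.0030606616796258765 0.007949445539708982 z 0.07983809465557044 0.10310390065661391 l at zmax 0.002449737054387015
t 6.5 pos [0.4571 0.2045 0.1068] yaw -14.49 F [ 0.25  0.49 -1.25] T [0.04 0.02 0.08] dist 0.077
shares [-0.0037 -0.0025  0.1919] turn 0.0024444444444444444
```

View pics/w5.png

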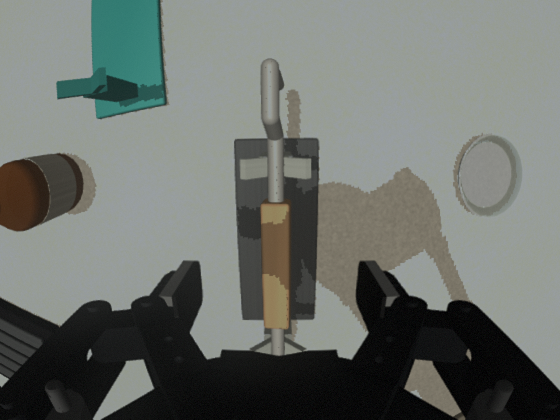

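The pole is nearly upright again: handle centred on column 275, hook arch at (270,95).

```bash
python3 -m handwheel '[-0.003,-0.005,0.1,0,1, -0.003,-0.005,0.196,0,1, -0.003,-0.005,0.196,0,1, -0.003,-0.005,0.196,0,1]'|grep -E 'pos|force'
python3 -m handwheel '[0,0,0,0,-1, 0,0,0,0,-1, 0,0,0,0,-1, 0,0,0,0,-1, 0,0,0,0,-1]'
python3 -m handwheel '[0,0,0,0,-1, 0,0,0,0,-1]'; python3 roll.py
```

```text
tool_pos: [0.4558, 0.2068, 0.0281]
wrist_force: [0.3, 0.4, -0.5]
grasp_force: 0.0
time_s: 7.4
tool_pos: [0.4552, 0.2071, 0.0288]
orientation: [0.0, 0.992, -0.125, 0.0]
wrist_force: [0.2, -0.4, 1.2]
grip_width: 0.2
grasp_force: 61.1
time_s: 7.6
tool_pos: [0.4552, 0.2072, 0.0287]
orientation: [0.0, 0.992, -0.126, 0.0]
wrist_force: [-0.6, -1.6, 4.5]
grip_width: 0.204
grasp_force: 61.5
20 40 2085 l -0.021843476718848086 0.0004067924129693147 0.0338210068850864 z 0.07461669703481168 0.10483863693323828 l at zmax 0.02895082783978131
50 60 603 l -0.0037187856746347873 0.0008141010514319245 0.005405009738154589 z 0.07641521441690081 0.0816180079028667 l at zmax -0.00030086585484117293
100 112 1215 l -0.0037092384700599425 0.0014352732321062055 0.006322044772230819 z 0.09655510239952596 0.10411414472322301 l at zmax 1.6709785605750025e-05
112 118 612 l -0.0037333929219455176 0.001448904975812426 0.006419091013471371 z 0.09610750694655928 0.10383607537422036 l at zmax 0.0034339275766925807
118 124 562 l -0.0034269253357739724 0.0014638011282656698 0.006441105997120947 z 0.09637345499339772 0.10387482544473972 l at zmax -0.0005504540716188539
124 132 227 l -0.0033798319554813575 0.0011981877924189923 0.006145348895424873 z 0.09731368614620549 0.103347022086511 l at zmax 0.0026374908042096773
```

```bash
python3 -m handwheel '[0,0,-0.05,0,-1, 0,0,-0.16,0,-1, 0,0,-0.28,0,-1, 0,0,-0.40,0,-1, 0,0,-0.52,0,-1]' |tail -5; python3 go.py .50 -.007 .275 1.4
```

```text
tool_pos: [0.4545, 0.2077, 0.2376]
orientation: [-0.0, 0.992, -0.126, -0.0]
wrist_force: [1.2, 0.2, -1.0]
grip_width: 0.202
grasp_force: 60.6
t 8.15 pos [0.4545 0.2077 0.2376] yaw -14.45 F [ 1.16  0.2  -0.99] T [-0.02 -0.02 -0.  ] dist 0.223
shares [ 0.2439  0.4913 -0.0939] turn -0.3522222222222222
```

```bash
python3 -m handwheel '[0.24,0.49,-0.09,-0.352,-1, 0.24,0.49,-0.09,-0.352,-1, 0.24,0.49,-0.09,-0.352,-1, 0.24,0.49,-0.09,-0.352,-1, 0.24,0.49,-0.09,-0.352,-1]' >/dev/null
python3 -m handwheel '[0,0,0,0,-1, 0,0,0,0,-1]' |tail -2
python3 - <<'E'
from h import *
c,P=wsnap('w6.npz');save(c['p'],'w6.png')
E
python3 go.py .50 -.007 .275 1.4
```

```text
grip_width: 0.202
grasp_force: 60.7
t 8.9 pos [ 0.4987 -0.0056  0.2715] yaw 1.37 F [-0.53  0.17 -2.26] T [0.03 0.01 0.  ] dist 0.004
shares [ 0.0031  0.0036 -0.0087] turn -0.0006666666666666666
```

View pics/w6.png

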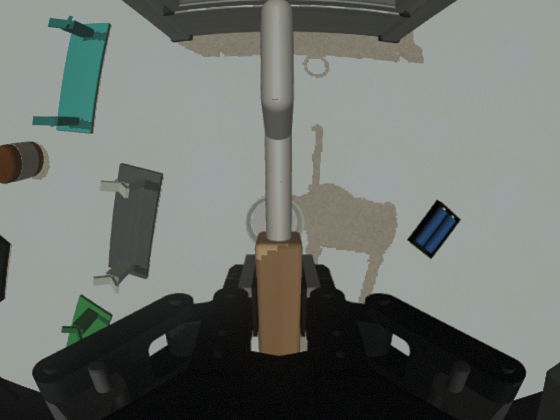

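The hatch top, at the top edge of the wrist view, and the ring are hidden behind the arch at (278,50). The pole is straight in the hand. I'll fit the ring from the fixed cameras instead.

```bash
python3 - <<'E'
from h import *
from scipy.optimize import least_squares
np.set_printoptions(precision=4,suppress=True)
yw=np.radians(1.35);sx=np.array([np.cos(yw),np.sin(yw)]);sy=np.array([-np.sin(yw),np.cos(yw)])
a=np.radians(29)
for n in("scene","side"):
    z=np.load(n+'0.npz');P=z['P'].reshape(-1,3)
    k=(P[:,0]>.64)&(P[:,0]<.76)&(abs(P[:,1])<.17)&(P[:,2]>.235)&(P[:,2]<.285);Q=P[k]
    X=Q[:,:2]@sx;Y=Q[:,:2]@sy
    e=(abs(Y+.024)>.04)&(abs(Y+.024)<.11)&(abs(Q[:,2]-.250)<.004);print(n,'hatch top edge X',np.percentile(X[e],[2,25,50,75,98]),'z',np.median(Q[e,2]))
    r=(abs(Y+.024)<.03)&(X<np.median(X[e])-.012);R=np.c_[X,Y,Q[:,2]][r]
    print('ring pts',r.sum(),R.min(0),R.max(0),'Yc',np.sort(R[:,1])[[2,-3]].mean())
    def f(c):
        d=R-c;pl=-d[:,0]*np.cos(a)+d[:,2]*np.sin(a);nn=d[:,0]*np.sin(a)+d[:,2]*np.cos(a)
        return np.hypot(np.hypot(pl,d[:,1])-.0155,nn-.002)
    s=least_squares(f,[R[:,0].mean(),R[:,1].mean(),.258],loss='soft_l1',f_scale=.002);c=s.x;print('centre X,Y,z',c,'world',c[0]*sx+c[1]*sy,'res',np.median(f(c)))
    # post tops
    for y0 in(-.166,.118):
        q=(abs(Y-y0)<.025)&(Q[:,2]>.262);print('post',(np.percentile(X[q],[2,98])),np.percentile(Y[q],[2,98]))
E
```

```text
scene hatch top edge X [0.6965 0.6993 0.7021 0.7048 0.7068] z 0.2487563374547726
ring pts 86 [ 0.6674 -0.0424  0.2519] [ 0.6899 -0.0082  0.2671] Yc -0.025107333773748523
centre X,Y,z [ 0.6822 -0.0254  0.256 ] world [ 0.6826 -0.0093] res 0.0020544505816499055
post [0.7003 0.7236] [-0.1789 -0.1549]
post [0.7009 0.7236] [0.1049 0.1283]
side hatch top edge X [0.6942 0.6967 0.6985 0.7016 0.7041] z 0.2476065281594353
ring pts 38 [ 0.6648 -0.0421  0.2498] [ 0.6864 -0.0075  0.2664] Yc -0.02380889086170511
centre X,Y,z [ 0.6794 -0.0242  0.2545] world [ 0.6797 -0.0082] res 0.002165298729937725
post [0.6974 0.7205] [-0.1766 -0.1537]
post [0.6968 0.7199] [0.1055 0.1299]
```

```bash
python3 - <<'E'
from h import *
np.set_printoptions(precision=4,suppress=True)
o=get_obs();T=o["tool_pos"];yw=np.radians(1.37);u=np.array([np.cos(yw),np.sin(yw)]);n=np.array([-u[1],u[0]])
for nm in("scene","side"):
    p,d,ci=snap(nm);P=pts(d,ci).reshape(-1,3);s=(P[:,:2]-T[:2])@u;l=(P[:,:2]-T[:2])@n;z=P[:,2]-T[2]
    k=(s>.055)&(s<.13)&(abs(l)<.03)&(z>.0)&(z<.1);print(nm,k.sum(),'max s',np.percentile(s[k],[95,99,100]),'max z',np.percentile(z[k],[95,100]),'min z',np.percentile(z[k],[0,2]))
    a=k&(z>.06)&(s>.075);print(' arch l',np.percentile(l[a],[2,50,98]),'s',np.percentile(s[a],[2,98]))
    a=k&(z<.045)&(s>.085);print(' hook l',np.percentile(l[a],[2,50,98]),'s',np.percentile(s[a],[2,50,98]))
    a=k&(s<.066);print(' rod z',np.percentile(z[a],[2,50,98]),'l',np.percentile(l[a],[2,50,98]))
E
```

```text
scene 174 max s [0.1086 0.1093 0.1104] max z [0.0727 0.0744] min z [0.0247 0.0286]
 arch l [-0.0017  0.0037  0.0067] s [0.0761 0.1093]
 hook l [-0.0012  0.0038  0.006 ] s [0.0996 0.1044 0.1081]
 rod z [0.0437 0.0495 0.0519] l [-0.0012  0.004   0.0062]
side 147 max s [0.1052 0.1067 0.107 ] max z [0.0716 0.0741] min z [0.0248 0.0273]
 arch l [0.0014 0.0062 0.0094] s [0.077  0.1069]
 hook l [0.0022 0.005  0.0076] s [0.0961 0.0993 0.1043]
 rod z [0.0402 0.0471 0.0558] l [0.0007 0.0058 0.0077]
```

```bash
python3 -m handwheel '[0.1,0.027,0,0,-1, 0.201,0.027,0,0,-1, 0.201,0.027,0,0,-1, 0.201,0.027,0,0,-1]' |grep -E 'pos|wrist'
cat > chk.py <<'E'
# hook and ring seen by the two fixed cameras, along the hatch-axis frame relative to the TCP
from h import *
np.set_printoptions(precision=4,suppress=True)
o=get_obs();T=o["tool_pos"];yw=np.radians(1.37);u=np.array([np.cos(yw),np.sin(yw)]);n=np.array([-u[1],u[0]])
print('t',round(o["time_s"],2),'T',T,'F',o["wrist_force"],'M',o["wrist_torque"],'g',round(o["grip_width"],3))
A=[]
for nm in("scene","side"):
    p,d,ci=snap(nm);P=pts(d,ci).reshape(-1,3);s=(P[:,:2]-T[:2])@u;l=(P[:,:2]-T[:2])@n;z=P[:,2]-T[2]
    a=(s>.075)&(s<.115)&(abs(l)<.03)&(z>.06)&(z<.1);print(nm,' arch l',np.percentile(l[a],[2,50,98]),'s',np.percentile(s[a],[2,98]),'z',np.percentile(z[a],98))
    K,R,t=[np.array(ci[k]) for k in("camera_matrix","R","t")];X=np.array([*(T[:2]+.105*u),T[2]+.05]);c=K@(R@X+t);c=(c[:2]/c[2]).astype(int)
    A.append(cv2.resize(p[max(0,c[1]-35):c[1]+35,max(0,c[0]-35):c[0]+35],(390,390),interpolation=2))
save(np.hstack(A),'chk%d.png'%int(o["time_s"]*100))
E
python3 chk.py
```

```text
tool_pos: [0.5798, -0.0137, 0.2712]
wrist_force: [-0.9, -0.2, -1.9]
t 9.4 T [ 0.5798 -0.0137  0.2712] F [-0.9291 -0.2208 -1.8971] M [-0.0054  0.0219  0.0807] g 0.196
scene  arch l [-0.0023  0.0038  0.0076] s [0.076  0.1095] z 0.07370197732744575
side  arch l [0.0009 0.0058 0.0086] s [0.0756 0.1061] z 0.07237382909864436
```

```bash
python3 -m handwheel '[0,0,0.04,0,-1, 0,0,0.07,0,-1, 0,0,0.085,0,-1, 0,0,0.085,0,-1]' |grep -E 'pos|wrist'
python3 -m handwheel '[0,0,0.01,0,-1, 0,0,0.02,0,-1, 0,0,0.02,0,-1]' |grep -E 'pos|wrist'
```

```text
tool_pos: [0.5786, -0.0149, 0.2374]
wrist_force: [0.4, -0.0, -1.8]
tool_pos: [0.5796, -0.0152, 0.23]
wrist_force: [-0.6, 0.2, -1.6]
```

```bash
python3 -m handwheel '[0,0,0.02,0,-1, 0,0,0.035,0,-1, 0,0,0.052,0,-1, 0,0,0.052,0,-1]' |grep -E 'pos|wrist'
python3 chk.py
```

```text
tool_pos: [0.579, -0.0151, 0.2081]
wrist_force: [0.7, 0.0, -2.8]
t 10.6 T [ 0.579  -0.0151  0.2081] F [ 0.6782  0.0224 -2.791 ] M [-0.0294  0.0117  0.0333] g 0.199
scene  arch l [-0.0019  0.0039  0.0072] s [0.0769 0.1092] z 0.07451336921951701
side  arch l [-0.0004  0.0054  0.0084] s [0.0756 0.1052] z 0.07269562788288986
```

```bash
ls pics
```

```text
c1.png
chk1060.png
chk940.png
m1.png
scene0.png
side0.png
w1.png
w2.png
w4.png
w5.png
w6.png
```

```bash
cat > st.sh <<'E'
grep -E 'time|pos|force' | tr '\n' ' '; echo
E
python3 -m handwheel '[-0.012,0,0,0,-1, -0.024,0,0,0,-1, -0.03,0,0,0,-1, -0.03,0,0,0,-1]' | bash st.sh
python3 -m handwheel '[-0.01,0,0,0,-1, -0.02,0,0.002,0,-1, -0.02,0,0.002,0,-1]' | bash st.sh
```

```text
time_s: 11.1 tool_pos: [0.5684, -0.0153, 0.21] wrist_force: [2.3, 0.5, -2.0] grasp_force: 60.5 
time_s: 11.4 tool_pos: [0.5592, -0.0155, 0.2086] wrist_force: [2.4, 1.2, -2.1] grasp_force: 60.5
```

```bash
python3 -m handwheel '[-0.016,0,0.008,0,-1, -0.032,0,0.016,0,-1, -0.048,0,0.0255,0,-1, -0.048,0,0.0255,0,-1]' | bash st.sh
python3 - <<'E'
from h import *
np.set_printoptions(precision=4,suppress=True)
for nm in("scene","side"):
    p,d,ci=snap(nm);P=pts(d,ci).reshape(-1,3)
    k=(abs(P[:,1]+.008)>.03)&(abs(P[:,1]+.008)<.09)&(P[:,2]>.19)&(P[:,0]>.5)&(P[:,0]<.705)&(P[:,2]<.27);Q=P[k]
    print(nm,len(Q),'top z',np.percentile(Q[:,2],98) if len(Q) else 0,'x',np.percentile(Q[:,0],[2,50]) if len(Q) else 0)
E
```

```text
time_s: 11.8 tool_pos: [0.5385, -0.0159, 0.198] wrist_force: [1.6, 1.3, -1.8] grasp_force: 60.7 
scene 1223 top z 0.24741262684381274 x [0.6673 0.6802]
side 166 top z 0.26046459001297956 x [0.5799 0.6704]
```

```bash
python3 -m handwheel '[-0.016,0,0.0085,0,-1, -0.0315,0,0.017,0,-1, -0.048,0,0.027,0,-1, -0.065,0,0.0375,0,-1, -0.065,0,0.0375,0,-1]' | bash st.sh
python3 -m handwheel '[-0.016,0,0.013,0,-1, -0.032,0,0.0265,0,-1, -0.032,0,0.0265,0,-1]' | bash st.sh
```

```text
time_s: 12.4 tool_pos: [0.5124, -0.0168, 0.1826] wrist_force: [1.9, -0.4, -1.6] grasp_force: 60.7 
time_s: 12.7 tool_pos: [0.4998, -0.0168, 0.1719] wrist_force: [1.9, 0.8, -2.3] grasp_force: 60.7
```

```bash
python3 -m handwheel '[-0.0145,0,0.015,0,-1, -0.029,0,0.031,0,-1, -0.042,0,0.046,0,-1, -0.055,0,0.061,0,-1, -0.055,0,0.061,0,-1]' | bash st.sh
python3 -m handwheel '[-0.012,0,0.016,0,-1, -0.023,0,0.032,0,-1, -0.023,0,0.032,0,-1]' | bash st.sh; python3 chk.py
```

```text
time_s: 13.2 tool_pos: [0.4781, -0.0174, 0.1473] wrist_force: [3.3, 1.5, -2.1] grasp_force: 60.5 
time_s: 13.5 tool_pos: [0.4699, -0.0178, 0.1347] wrist_force: [4.6, 0.6, -4.1] grasp_force: 60.5 
t 13.5 T [ 0.4699 -0.0178  0.1347] F [ 4.5996  0.5608 -4.0636] M [ 0.0715 -0.5125  0.0935] g 0.201
scene  arch l [-0.0114  0.0038  0.0137] s [0.077  0.1133] z 0.07344568452438513
side  arch l [-0.0085  0.006   0.0118] s [0.077  0.1133] z 0.07256917978510265
```

```bash
cat > th.py <<'E'
from h import *
np.set_printoptions(precision=3,suppress=True)
yw=np.radians(1.35);sx=np.array([np.cos(yw),np.sin(yw)]);sy=np.array([-np.sin(yw),np.cos(yw)])
o=get_obs();print('t',round(o["time_s"],2),'T',np.round(o["tool_pos"],4),'F',np.round(o["wrist_force"],1))
for nm,hx in(("scene",.7018),("side",.699)):
    p,d,ci=snap(nm);P=pts(d,ci).reshape(-1,3);X=hx-P[:,:2]@sx;Y=P[:,:2]@sy+.0245;z=P[:,2]-.109;r=np.hypot(X,z)
    k=(abs(Y)>.03)&(abs(Y)<.115)&(r>.125)&(r<.146)&(X>-.01)&(z>.03);a=np.arctan2(X,z)[k]
    print(nm,k.sum(),'theta',np.percentile(a,[5,25,50,75,95]),' (front/top face about +0.04)')
E
python3 th.py
```

```text
t 13.6 T [ 0.47  -0.018  0.135] F [ 4.4 -0.1 -3.7]
scene 518 theta [0.764 0.779 0.788 0.798 0.829]  (front/top face about +0.04)
side 210 theta [0.778 0.785 0.797 0.826 0.85 ]  (front/top face about +0.04)
```

```bash
python3 -m handwheel '[-0.004,0,0.012,0,-1, -0.009,0,0.022,0,-1, -0.009,0,0.022,0,-1]' | bash st.sh
python3 -m handwheel '[-0.004,0,0.01,0,-1, -0.009,0,0.02,0,-1, -0.009,0,0.02,0,-1]' | bash st.sh; python3 th.py
```

```text
time_s: 14.0 tool_pos: [0.4665, -0.0179, 0.1264] wrist_force: [3.6, -0.0, -1.6] grasp_force: 60.8 
time_s: 14.3 tool_pos: [0.463, -0.018, 0.1184] wrist_force: [3.9, 0.2, -2.3] grasp_force: 60.8 
t 14.3 T [ 0.463 -0.018  0.118] F [ 3.9  0.2 -2.3]
scene 473 theta [0.861 0.876 0.885 0.896 0.918]  (front/top face about +0.04)
side 211 theta [0.876 0.884 0.893 0.923 0.949]  (front/top face about +0.04)
```

```bash
python3 -m handwheel '[-0.006,0,0.01,0,-1, -0.012,0,0.02,0,-1, -0.012,0,0.02,0,-1]' | bash st.sh
python3 -m handwheel '[-0.003,0,0.008,0,-1, -0.006,0,0.014,0,-1, -0.006,0,0.014,0,-1]' | bash st.sh; python3 th.py
```

```text
time_s: 14.7 tool_pos: [0.4595, -0.0182, 0.1106] wrist_force: [7.1, 1.5, -2.6] grasp_force: 60.6 
time_s: 15.0 tool_pos: [0.4591, -0.0183, 0.1061] wrist_force: [8.3, 1.9, -1.0] grasp_force: 61.0 
t 15.0 T [ 0.459 -0.018  0.106] F [ 8.3  1.9 -1. ]
scene 449 theta [0.927 0.943 0.953 0.963 0.977]  (front/top face about +0.04)
side 217 theta [0.94  0.949 0.958 0.988 1.017]  (front/top face about +0.04)
```

```bash
python3 -m handwheel '[0,0,0.006,0,-1, 0,0,0.012,0,-1, 0,0,0.012,0,-1]' | bash st.sh; python3 th.py
```

```text
time_s: 15.4 tool_pos: [0.4597, -0.0181, 0.1019] wrist_force: [5.9, 1.9, 5.3] grasp_force: 61.7 
t 15.4 T [ 0.46  -0.018  0.102] F [5.9 1.9 5.3]
scene 438 theta [0.929 0.942 0.952 0.962 0.978]  (front/top face about +0.04)
side 210 theta [0.944 0.951 0.96  0.986 1.015]  (front/top face about +0.04)
```

```bash
python3 -m handwheel '[0,0,0.003,0,-1, 0,0,0.006,0,-1, 0,0,0.006,0,-1]' | bash st.sh; python3 th.py; python3 chk.py
```

```text
time_s: 15.8 tool_pos: [0.4601, -0.0182, 0.0998] wrist_force: [6.4, 1.6, 4.6] grasp_force: 61.7 
t 15.8 T [ 0.46  -0.018  0.1  ] F [6.4 1.6 4.6]
scene 445 theta [0.926 0.942 0.951 0.962 0.981]  (front/top face about +0.04)
side 216 theta [0.942 0.949 0.959 0.983 1.014]  (front/top face about +0.04)
t 15.9 T [ 0.46   -0.0182  0.0998] F [6.1284 2.6561 4.0515] M [ 0.3143 -1.4667  0.2924] g 0.2
scene  arch l [-0.011   0.004   0.0194] s [0.0757 0.1142] z 0.07933135112922322
side  arch l [-0.0114  0.0059  0.0222] s [0.076  0.1135] z 0.07848826426808492
```

```bash
python3 - <<'E'
from h import *
yw=np.radians(1.35);sx=np.array([np.cos(yw),np.sin(yw)]);sy=np.array([-np.sin(yw),np.cos(yw)])
for nm,hx in(("scene",.7018),("side",.699)):
    P=np.load(nm+'0.npz')['P'].reshape(-1,3);X=hx-P[:,:2]@sx;Y=P[:,:2]@sy+.0245;z=P[:,2]-.109;r=np.hypot(X,z)
    k=(abs(Y)>.03)&(abs(Y)<.115)&(r>.125)&(r<.146)&(X>-.01)&(z>.03);print(nm,np.percentile(np.arctan2(X,z)[k],[5,25,50,75,95]))
E
```

```text
scene [-0.03816914 -0.03073736 -0.01893102  0.0098728   0.03418276]
side [-0.03423273 -0.00973804  0.01649949  0.03038257  0.0366595 ]
```

```bash
python3 -m handwheel '[-0.004,0,0,0,-1, -0.006,0,0,0,-1, -0.006,0,0,0,-1]' | bash st.sh
python3 -m handwheel '[-0.003,0,0,0,-1, -0.003,0,0,0,-1]' | bash st.sh; python3 th.py
```

```text
time_s: 16.3 tool_pos: [0.46, -0.0183, 0.1002] wrist_force: [9.7, 3.1, 2.4] grasp_force: 61.4 
time_s: 16.5 tool_pos: [0.46, -0.0184, 0.1004] wrist_force: [13.9, 3.6, 0.9] grasp_force: 61.3 
t 16.5 T [ 0.46  -0.018  0.1  ] F [13.9  3.6  0.9]
scene 444 theta [0.928 0.94  0.95  0.962 0.976]  (front/top face about +0.04)
side 212 theta [0.941 0.95  0.959 0.988 1.016]  (front/top face about +0.04)
```

```bash
python3 -m handwheel '[0,-0.003,0.004,0,-1, 0,-0.003,0.008,0,-1, 0,-0.003,0.008,0,-1]' | bash st.sh; python3 th.py
```

```text
time_s: 16.9 tool_pos: [0.4605, -0.0179, 0.0978] wrist_force: [11.5, 1.6, 5.6] grasp_force: 62.0 
t 16.9 T [ 0.461 -0.018  0.098] F [11.5  1.6  5.6]
scene 441 theta [0.927 0.941 0.952 0.961 0.975]  (front/top face about +0.04)
side 208 theta [0.941 0.95  0.961 0.989 1.013]  (front/top face about +0.04)
```

```bash
python3 -m handwheel '[-0.002,0,0.002,0,-1, -0.003,0,0.003,0,-1, -0.003,0,0.003,0,-1]' | bash st.sh
python3 -m handwheel '[0,0,0,0,-1, 0,0,0,0,-1, 0,0,0,0,-1]' | bash st.sh; python3 th.py
```

```text
time_s: 17.3 tool_pos: [0.4608, -0.0179, 0.0973] wrist_force: [11.4, 3.0, 7.0] grasp_force: 62.1 
time_s: 17.6 tool_pos: [0.4608, -0.0179, 0.0973] wrist_force: [12.9, 1.8, 6.2] grasp_force: 62.1 
t 17.6 T [ 0.461 -0.018  0.097] F [12.9  1.8  6.2]
scene 446 theta [0.927 0.941 0.951 0.962 0.975]  (front/top face about +0.04)
side 213 theta [0.942 0.951 0.96  0.987 1.012]  (front/top face about +0.04)
```

```bash
for i in 1; do python3 -m handwheel '[-0.002,0,0.001,0,-1, -0.002,0,0.001,0,-1, -0.002,0,0.001,0,-1, -0.002,0,0.001,0,-1, -0.002,0,0.001,0,-1]' | bash st.sh
python3 -m handwheel '[0,0,0,0,-1, 0,0,0,0,-1, 0,0,0,0,-1, 0,0,0,0,-1, 0,0,0,0,-1]' | bash st.sh
python3 -m handwheel '[0,0,0,0,-1, 0,0,0,0,-1, 0,0,0,0,-1, 0,0,0,0,-1, 0,0,0,0,-1]' | bash st.sh; done; python3 th.py; python3 chk.py
```

```text
time_s: 18.2 tool_pos: [0.4609, -0.018, 0.0971] wrist_force: [13.6, 2.0, 7.5] grasp_force: 62.2 
time_s: 18.7 tool_pos: [0.4609, -0.018, 0.0971] wrist_force: [13.0, 3.1, 6.9] grasp_force: 62.2 
time_s: 19.2 tool_pos: [0.4609, -0.018, 0.0971] wrist_force: [14.3, 2.6, 7.0] grasp_force: 62.2 
t 19.2 T [ 0.461 -0.018  0.097] F [14.3  2.6  7. ]
scene 447 theta [0.928 0.941 0.952 0.964 0.977]  (front/top face about +0.04)
side 212 theta [0.942 0.951 0.96  0.987 1.017]  (front/top face about +0.04)
t 19.3 T [ 0.4609 -0.018   0.0972] F [14.8361  1.8087  7.3069] M [ 0.3449 -2.5909  0.2942] g 0.205
scene  arch l [-0.0114  0.0039  0.0186] s [0.0756 0.1135] z 0.08160127643019191
side  arch l [-0.0116  0.0056  0.0193] s [0.0763 0.113 ] z 0.08088261950359975
```

```bash
python3 -m handwheel '[0.008,0,-0.004,0,-1, 0.016,0,-0.008,0,-1, 0.024,0,-0.014,0,-1, 0.03,0,-0.016,0,-1, 0.03,0,-0.016,0,-1]' | bash st.sh
python3 -m handwheel '[0,0,0,0,-1]' | bash st.sh;python3 th.py
```

```text
time_s: 19.9 tool_pos: [0.4612, -0.0167, 0.0994] wrist_force: [-1.6, -0.8, 3.9] grasp_force: 61.8 
time_s: 20.0 tool_pos: [0.4613, -0.0167, 0.0994] wrist_force: [-3.5, 0.7, 4.7] grasp_force: 61.8 
t 20.0 T [ 0.461 -0.017  0.099] F [-3.5  0.7  4.7]
scene 446 theta [0.925 0.941 0.95  0.961 0.973]  (front/top face about +0.04)
side 210 theta [0.942 0.95  0.96  0.983 1.014]  (front/top face about +0.04)
```

```bash
python3 -m handwheel '[0,0,-0.006,0,-1, 0,0,-0.012,0,-1, 0,0,-0.012,0,-1]' | bash st.sh; python3 th.py;python3 chk.py
```

```text
time_s: 20.4 tool_pos: [0.4627, -0.0168, 0.1043] wrist_force: [0.0, 0.4, -1.0] grasp_force: 61.0 
t 20.4 T [ 0.463 -0.017  0.104] F [ 0.   0.4 -1. ]
scene 446 theta [0.926 0.94  0.95  0.962 0.977]  (front/top face about +0.04)
side 211 theta [0.941 0.949 0.959 0.987 1.017]  (front/top face about +0.04)
t 20.5 T [ 0.4626 -0.0168  0.1042] F [ 0.0077 -0.003  -1.5595] M [ 0.025   0.0057 -0.0035] g 0.202
scene  arch l [-0.0136  0.0036  0.0185] s [0.0757 0.1144] z 0.0795839392042029
side  arch l [-0.012   0.0054  0.0196] s [0.0773 0.1136] z 0.07745169893878992
```

```bash
python3 -m handwheel '[0.01,0,0,0,-1, 0.01,0,-0.02,0,-1, 0.01,0,-0.04,0,-1, 0.01,0,-0.04,0,-1]' | bash st.sh
python3 -m handwheel '[0,0,-0.015,0,-1, 0,0,-0.03,0,-1, 0,0,-0.03,0,-1]' | bash st.sh; python3 th.py
```

```text
time_s: 21.0 tool_pos: [0.468, -0.0169, 0.1221] wrist_force: [1.4, -1.0, -1.5] grasp_force: 60.9 
time_s: 21.3 tool_pos: [0.4674, -0.0169, 0.1336] wrist_force: [-0.0, 0.4, -1.6] grasp_force: 60.9 
t 21.3 T [ 0.467 -0.017  0.134] F [-0.   0.4 -1.6]
scene 448 theta [0.926 0.939 0.951 0.961 0.979]  (front/top face about +0.04)
side 213 theta [0.941 0.95  0.959 0.985 1.018]  (front/top face about +0.04)
```

```bash
python3 -m handwheel '[0,0,-0.02,0,-1, 0,0,-0.04,0,-1, 0,0,-0.04,0,-1]' | bash st.sh
python3 -m handwheel '[0,0,-0.04,0,-1, 0,0,-0.08,0,-1, 0,0,-0.12,0,-1, 0,0,-0.16,0,-1, 0,0,-0.16,0,-1]' | bash st.sh; python3 th.py
python3 - <<'E'
from h import *
# ring at open: look for steel loop free of the hook; pole pitch from arch/rod/tail heights
np.set_printoptions(precision=4,suppress=True)
o=get_obs();T=o["tool_pos"];yw=np.radians(1.37);u=np.array([np.cos(yw),np.sin(yw)]);n=np.array([-u[1],u[0]])
for nm in("scene","side"):
    p,d,ci=snap(nm);P=pts(d,ci).reshape(-1,3);s=(P[:,:2]-T[:2])@u;l=(P[:,:2]-T[:2])@n;z=P[:,2]-T[2]
    for a,b in((-.13,-.1),(.03,.045),(.045,.06),(.078,.088),(.088,.1),(.1,.12)):
        k=(s>a)&(s<b)&(abs(l-.004)<.012)&(z>.0)&(z<.1)
        if k.sum()>3:print(nm,a,k.sum(),'z max',np.percentile(z[k],[2,95]),'l',np.percentile(l[k],[5,50,95]))
E
```

```text
time_s: 21.7 tool_pos: [0.4678, -0.0169, 0.15] wrist_force: [0.1, -0.6, -1.8] grasp_force: 60.9 
time_s: 22.2 tool_pos: [0.4683, -0.017, 0.2146] wrist_force: [0.2, 0.7, -3.3] grasp_force: 60.9 
t 22.2 T [ 0.468 -0.017  0.215] F [ 0.2  0.7 -3.3]
scene 448 theta [0.928 0.943 0.952 0.962 0.976]  (front/top face about +0.04)
side 194 theta [0.942 0.949 0.959 0.988 1.015]  (front/top face about +0.04)
scene -0.13 53 z max [0.0077 0.0453] l [-0.0012  0.0043  0.0065]
scene 0.03 27 z max [0.047  0.0531] l [-0.0014  0.0035  0.0073]
scene 0.045 28 z max [0.048  0.0548] l [-0.0012  0.0042  0.0064]
scene 0.078 21 z max [0.0713 0.0764] l [-0.0018  0.0033  0.0065]
scene 0.088 23 z max [0.0715 0.078 ] l [-0.0028  0.0026  0.0062]
scene 0.1 66 z max [0.0341 0.0775] l [-0.0012  0.0033  0.006 ]
side -0.13 66 z max [0.0108 0.0448] l [0.001  0.005  0.0082]
side 0.03 20 z max [0.0434 0.0519] l [0.0012 0.0049 0.0079]
side 0.045 22 z max [0.0434 0.0525] l [0.0015 0.0049 0.0083]
side 0.078 15 z max [0.0668 0.0761] l [0.0015 0.0047 0.0072]
side 0.088 30 z max [0.0287 0.0765] l [0.0002 0.0043 0.0072]
side 0.1 33 z max [0.0302 0.0736] l [0.0021 0.0047 0.0071]
```

```bash
python3 -m handwheel '[-0.01,-0.12,-0.02,0,-1, -0.02,-0.24,-0.02,0,-1, -0.02,-0.36,-0.02,0.15,-1, -0.02,-0.48,-0.02,0.3,-1, -0.02,-0.55,-0.02,0.352,-1]' | bash st.sh
python3 -m handwheel '[0,0,0,0,-1, 0,0,0,0,-1]' | bash st.sh; python3 go.py .4552 .2072 .06 -14.45
```

```text
time_s: 22.9 tool_pos: [0.4522, 0.2061, 0.2195] wrist_force: [1.2, -1.2, -2.1] grasp_force: 60.9 
time_s: 23.1 tool_pos: [0.4526, 0.203, 0.2195] wrist_force: [0.1, -1.3, -2.0] grasp_force: 60.9 
t 23.1 pos [0.4526 0.203  0.2195] yaw -14.32 F [ 0.11 -1.27 -2.04] T [-0.04 -0.03 -0.03] dist 0.16
shares [ 0.0042 -0.0126  0.3986] turn 0.002888888888888889
```

```bash
python3 -m handwheel '[0.004,-0.0125,0.1,0.003,-1, 0.004,-0.0125,0.2,0.003,-1, 0.004,-0.0125,0.3,0.003,-1, 0.004,-0.0125,0.39,0.003,-1, 0.004,-0.0125,0.39,0.003,-1]' | bash st.sh
python3 -m handwheel '[0,0,0,0,-1, 0,0,0,0,-1]' | bash st.sh; python3 go.py .4552 .2072 .0287 -14.45; python3 roll.py
```

```text
time_s: 23.6 tool_pos: [0.4516, 0.2045, 0.0601] wrist_force: [-0.8, -0.1, -2.0] grasp_force: 60.7 
time_s: 23.8 tool_pos: [0.4581, 0.2073, 0.0665] wrist_force: [0.7, 0.5, -1.0] grasp_force: 60.8 
t 23.8 pos [0.4581 0.2073 0.0665] yaw -14.63 F [ 0.7   0.55 -1.02] T [ 0.01 -0.03  0.04] dist 0.038
shares [-0.0073  0.0023  0.0944] turn -0.004
20 40 7 l -0.020969643770668876 -0.020925695813579673 0.023408015104606876 z 0.10412378952956651 0.11459920917360292 l at zmax 0.023408015104606876
```

```bash
python3 -m handwheel '[0,0,0,0,-1, 0,0,0,0,-1, 0,0,0,0,-1]' | bash st.sh; python3 - <<'E'
from h import *
np.set_printoptions(precision=4,suppress=True)
c,P=wsnap('w7.npz');g=c['p'].max(-1)
H=np.array([.4355,.2115]);u=np.array([.968,-.251]);n=np.array([.251,.968]);Q=P.reshape(-1,3);s=(Q[:,:2]-H)@u;l=(Q[:,:2]-H)@n
for a,b in((46,52),(52,60),(76,84),(100,112),(112,124)):
    k=(s>a/1e3)&(s<b/1e3)&(np.abs(l)<.012)&(Q[:,2]>.095)&(Q[:,2]<.16)&(g.ravel()>90)
    if k.sum()>5:print(a,k.sum(),'l',np.percentile(l[k],[1,50,99]),'z',np.percentile(Q[k,2],[50,99]))
k=(s>.055)&(s<.08)&(np.abs(l)<.04)&(Q[:,2]>.05)&(Q[:,2]<.094)&(g.ravel()>90);print('post',k.sum(),l[k].min(),l[k].max(),s[k].min(),s[k].max())
E
python3 go.py .4552 .2072 .0287 -14.45
```

```text
time_s: 24.15 tool_pos: [0.4565, 0.2076, 0.0653] wrist_force: [0.1, 0.4, -2.1] grasp_force: 60.8 
46 308 l [-0.0031  0.0018  0.0066] z [0.1177 0.1218]
52 497 l [-0.0031  0.001   0.0056] z [0.1179 0.1198]
76 578 l [-0.0032  0.0014  0.0057] z [0.1192 0.1211]
100 1384 l [-0.0035  0.0013  0.0061] z [0.1426 0.1444]
112 1283 l [-0.0036  0.0013  0.0059] z [0.1431 0.1452]
post 1600 -0.02081271830825319 0.02193706918645209 0.06036277592015851 0.07283799825534562
t 24.2 pos [0.4563 0.2076 0.065 ] yaw -14.57 F [ 0.24 -0.35 -2.05] T [-0.01  0.04  0.03] dist 0.036
shares [-0.0026  0.0017  0.0908] turn -0.0026666666666666666
```

```bash
python3 -m handwheel '[-0.003,0.002,0.025,-0.003,-1, -0.003,0.002,0.05,-0.003,-1, -0.003,0.002,0.07,-0.003,-1, -0.003,0.002,0.07,-0.003,-1]' | bash st.sh
python3 -m handwheel '[0,0,0.008,0,-1, 0,0,0.014,0,-1, 0,0,0.014,0,-1, 0,0,0.014,0,-1]' | bash st.sh; python3 go.py .4552 .2072 .0287 -14.45
```

```text
time_s: 24.6 tool_pos: [0.4533, 0.2065, 0.0347] wrist_force: [-1.2, -0.2, -2.9] grasp_force: 60.9 
time_s: 25.0 tool_pos: [0.4548, 0.2067, 0.0314] wrist_force: [-0.9, -3.1, 4.6] grasp_force: 61.7 
t 25.0 pos [0.4548 0.2067 0.0314] yaw -14.41 F [-0.9  -3.06  4.62] T [-0.27  0.6   0.22] dist 0.003
shares [ 0.0008 -0.0015  0.0066] turn 0.0008888888888888889
```

```bash
python3 -m handwheel '[0,0,0.004,0,-1, 0,0,0.007,0,-1, 0,0,0.007,0,-1]' | bash st.sh
python3 -m handwheel '[0,0,0,0,-0.4, 0,0,0,0,-0.4, 0,0,0,0,0.2, 0,0,0,0,1, 0,0,0,0,1]' | bash st.sh
python3 -m handwheel '[0,0,0,0,1, 0,0,0,0,1]' | bash st.sh; python3 roll.py; python3 th.py
```

```text
time_s: 25.3 tool_pos: [0.455, 0.2068, 0.0283] wrist_force: [-0.3, -1.9, 3.6] grasp_force: 61.9 
time_s: 25.8 tool_pos: [0.4548, 0.2071, 0.028] wrist_force: [0.5, -0.7, 0.1] grasp_force: 0.0 
time_s: 26.0 tool_pos: [0.4548, 0.207, 0.0281] wrist_force: [0.3, -0.2, -0.6] grasp_force: 0.0 
20 40 2015 l -0.008710967581499245 -0.00025957633526013603 0.008364597708011231 z 0.08169100845482269 0.08576569408408119 l at zmax 0.003421168832651531
50 60 593 l -0.00368783515432741 0.0005067838776958839 0.005036253771923431 z 0.07625456685029755 0.08171665729251687 l at zmax 0.0001412579504934147
100 112 1232 l -0.0042877156394567585 0.0008025800345650301 0.005698822059831866 z 0.09605621784682025 0.10388709985207961 l at zmax 0.002215606651590073
112 118 587 l -0.004327191881466499 0.000817368241722024 0.005762696998631142 z 0.09603524876380296 0.10363759415179224 l at zmax -3.6741798136948486e-05
118 124 535 l -0.0036531900954313258 0.0011085118948019966 0.005709669693761191 z 0.09708492094694929 0.10370663903659408 l at zmax 0.0008191136091843993
124 132 192 l -0.004037143784561575 0.0008408815723530686 0.005481875265694592 z 0.09712199232685229 0.10284574049289939 l at zmax 0.000545294906032508
t 26.05 T [0.455 0.207 0.028] F [-0.4  0.   0.4]
scene 448 theta [0.925 0.94  0.952 0.962 0.974]  (front/top face about +0.04)
side 212 theta [0.942 0.95  0.957 0.985 1.016]  (front/top face about +0.04)
```

```bash
python3 -m handwheel '[0,0,-0.05,0,1, 0,0,-0.15,0,1, 0,0,-0.27,0,1, 0,0,-0.39,0,1, 0,0,-0.45,0,1]' | bash st.sh
python3 -m handwheel '[-0.3,0.12,0,0,1, -0.3,0.12,0,0,1, -0.3,0.12,0,0,1, -0.3,0.12,0,0,1]' | bash st.sh
python3 - <<'E'
from h import *
a,_,_=snap("scene");b,_,_=snap("side")
save(np.hstack([cv2.resize(a[170:370,120:420],(400,267),interpolation=2),cv2.resize(b[90:350,110:410],(400,347))[:267] if 0 else cv2.resize(b[100:300,110:410],(400,267),interpolation=2)]),'fin.png')
E
python3 roll.py
```

```text
time_s: 26.65 tool_pos: [0.4566, 0.2076, 0.2126] wrist_force: [-0.1, 0.1, 0.5] grasp_force: 0.0 
time_s: 27.05 tool_pos: [0.322, 0.1896, 0.2081] wrist_force: [-0.1, 0.2, -0.0] grasp_force: 0.0 
-110 -98 49 l -0.00554392424488625 -0.0008963215550042366 0.003371505120402173 z 0.045601213311763894 0.08132387763191565 l at zmax -0.002138782283437847
-40 -20 424 l -0.009456359144497474 -0.0011344046446941736 0.0081308308354608 z 0.08045967291652137 0.08597689716076973 l at zmax 0.0021438636334334877
20 40 396 l -0.00848902143777688 -0.00033085794382309796 0.008342325821745182 z 0.08126530621344695 0.08601019659330474 l at zmax 0.00021434370164036455
50 60 81 l -0.0030959245775153423 0.000592460513305873 0.005007239973490559 z 0.0767959465351992 0.08104700926514163 l at zmax -0.00041643962705573763
```

View pics/fin.png

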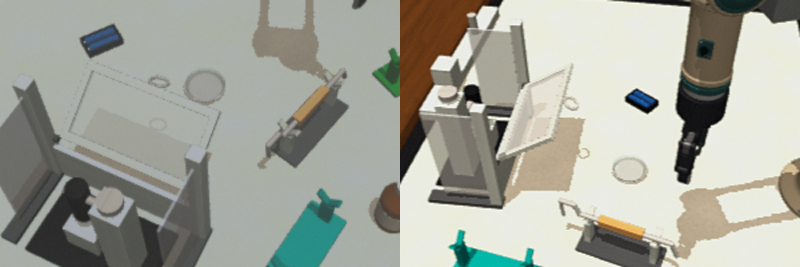

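The hatch is fully open, with its ring intact at (158,80) in the left view. The pole lies upright in both notches of the grey cradle, and the bystanders are where they were.

```bash
python3 -c "
from cell import *
print(job_done())"
```

```text
the job is handed in; nothing more can be done
None
```

I handed the job in at about 27 s: the hatch is open to about 0.99 rad by camera, which I take to be its stop, after a pull of about 16–17 N held there for over a second. The pole is unhooked and back in both notches the way round it was, though my first grasp closed too high and rolled it in its cradle, so I pushed it upright with the shut fingers before lifting it.

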